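# Ready the roller pump for its new tube

## Task

Get the bench roller pump ready for its new tube: take the crank knob on the rotor and turn the rotor one full turn clockwise, seen from above, to check that it runs free, then let go of the knob. Then push the upright handle of the sprung shoe arm away from the rotor, past the click of its catch and on back to its stop, and finish while still pressing it there, because the catch alone lets it fall part of the way back while a colleague lays the tube in. Leave everything else on the bench where it is.

Things in the scene. Friction and masses are not known exactly. Their poses are not given: they have to be found in the camera images.
- pump: the bench roller pump, heavy, does not move: off-white case 270 (x) x 290 (y) mm with a flat steel deck on top, 110 mm above the bench. Origin at the centre of its underside; its x axis points from the front panel (display and dial, towards the robot) to the back, z up. The deck carries the rotor, the shoe arm with its catch, and two small tube clips 27 mm tall near its left edge.
- rotor_axis (a point): point on the rotor's upright axis, at the top of its upper plate (150 mm above the bench). The rotor is a grey four-roller wheel 94 mm in diameter, lying flat on the deck; plates 80 and 92 mm in diameter with steel rollers between.
- rotor (a joint): how far the rotor has been turned, rad: 0 at the start wherever the crank then stands, growing clockwise as seen from above; one full turn is 6.283. Friction about 0.05 N m; it stays where it is left.
- crank_knob: the crank knob: upright black round knob, 18 mm in diameter, standing on the rotor's upper plate 30 mm off the rotor axis and going round with it; it spins freely on its own spindle, so it can be held without turning the grip. Runs from 153 to 187 mm above the bench; origin at the centre of its underside.
- crank_grip (a point): point on the knob's axis to grip it at, 171 mm above the bench.
- shoe_pivot (a point): point on the upright pivot axis of the shoe arm, at deck level (110 mm above the bench). The arm is an aluminium bar 16 mm wide, from 122 to 138 mm above the bench, that carries a curved white shoe alongside the rotor and runs from the pivot towards the front of the pump.
- shoe_arm (a joint): swing of the shoe arm about its pivot, rad: 0 as the spring holds it, shoe against the rollers; grows counter-clockwise seen from above, the handle moving away from the rotor. The spring pushes back with about 6 N at the handle at the start and 11 N at the stop. At about 0.30 the catch clicks, after which the arm, if let go, falls back only to about 0.28 to 0.30; the stop is at 0.44. At least 0.37 counts as held fully back.
- shoe_handle: the shoe arm's handle: upright black round post, 18 mm in diameter, at the free end of the arm, 160 mm from the pivot, from 138 to 188 mm above the bench; its sleeve spins freely about its own axis. Origin on its axis at its lower end.
- handle_grip (a point): point on the handle's axis, 168 mm above the bench.
- pawl (a joint): lift of the small sprung steel pawl of the catch beside the pivot, rad: 0 when it lies in, up to 0.08 as it rides over the tooth at shoe_arm 0.05 to 0.30, 0 again after the click. It works by itself.
- bottle_a: one of two identical white square plastic reagent jars, 88 x 88 mm, 144 mm tall with a round screw cap; stands beside the pump. Leave it. Origin at the centre of its underside.
- bottle_b: the other white square reagent jar, same size, on the other side of the pump. Leave it. Origin at the centre of its underside.
- rack_a: white comb-shaped tube rack, 205 x 24 mm, 70 mm tall, on the bench to the robot's right. Leave it. Origin at the centre of its underside.
- rack_b: identical white tube rack, near to the robot, on its left. Leave it. Origin at the centre of its underside.
- pump_cover: the pump's clear plastic cover, taken off and stood on the bench to the left, 220 x 180 mm, 90 mm tall. Leave it. Origin at the centre of its underside.
- screwdriver: black-handled screwdriver about 200 mm long, lying on the bench to the right of the pump. Leave it. Origin under the middle of its length.
- roller_spare: spare steel roller, 22 mm in diameter, 26 mm tall, standing loose on the pump's deck near its far left corner. Leave it. Origin at the centre of its underside.

How it is judged:
By the outcome, as a careful person would: the job done as asked, in the order asked, and still so for the second after the job is handed in, while the arm keeps its last pose, push and grip.
It also fails if it takes over 59 s, if anything falls off the work surface, if the arm or the gripper's body presses on something with over 40 N, if the wrist force passes 120 N, or if a joint passes its speed limit or range.

## Robot

A 6-joint arm with a two-finger parallel gripper is mounted at the origin on the work surface. World frame = base frame: x ahead of the robot, y to its left, z up, the work surface at z = 0. Lengths are in m, angles in rad, forces in N, time in s.
With the tool pointing down it reaches from about 0.35 to 0.85 m from the base axis. Payload 8.1 kg.
Tool frame: the origin (TCP) lies midway between the tips of the shut fingers; the grasp point (between the pads) lies 19 mm behind it; z points along the fingers, y is the direction in which the jaws open and shut (so a half turn about z gives the same grasp; the last joint's range is limited). The gripper opens to 93 mm and grips with 3 to 60 N. Pads are 15 mm wide; open, the fingers measure 128 mm over their backs; the gripper's body (75 mm by 188 mm) begins 65 mm behind the grasp point.
Start: joints at [1.156, 0.13, 1.488, -0, 1.523, -0.085], TCP at [0.194, 0.568, 0.219] pointing down, gripper open.
Joint ranges: [-2.96, 2.96], [-0.89, 2.26], [0.02, 2.5], [-1.34, 4.48], [0, 2.73], [-2.66, 2.66]. Speed limits (rad/s): [2.39, 2.39, 2.79, 3.14, 3.14, 3.14].

## Interface

Orientations are given as a rotation vector (axis times angle).
In Python, from plant import robot, optics, ticket gives the robot as it stands.
- The arm moves only by the tool send_rows, never from a script. Its argument "targets" is a list of rows, each a list of 3 entries, a list of its own where there are three numbers: the opening, from -1 (shut) to 1 (fully open), then the shift along the tool's x, y, z in mm, then the turn about the tool's z in rad. A call has 1 to 12 rows; each row shifts and turns the commanded pose from where the row before left it, along the tool's axes as they then stand; what a row does not reach is not made up. A row lasts 1/10 s, in which the tool goes at most 50 mm and 8.59 degrees, less where a joint would pass 70% of its speed; a pose out of reach is approached as far as the arm can. A call with a gripper value outside its range is refused whole. The fingers move at their own pace and stop on an object; "newtons" is the grip in N (left out, the last holds). Time passes only in rows, so rows that do not move let the fingers close. It gives the time, the measured TCP pose, the force and the opening at its end, in the units of the state.
- robot.read_state(): the state, without advancing time (a new reading comes with each control period).
- optics.read_camera(name): name is "scene" or "top" or "wrist"; returns a dict with "color" (420x560x3 uint8, red, green, blue), "K" (3x3 intrinsics, pixels), "position" and "orientation" of the camera in the world. Camera axes: x right, y up, looking along -z (the intrinsics and any distortion apply to the point x, -y, -z); pixel columns grow to the right and rows downward; lengths in m; the calibration is good to about 2 mm. The wrist camera is an equidistant fisheye: a pixel r from the principal point sees the ray r / f radians off the axis. A picture is of the moment at which its call begins. There is no depth.
- ticket.close_job(): hands the job in, once; it reports no verdict.
Trained networks look in the newest picture that a camera, given by its name, has taken for a name from the list of things; names that differ only in an ending like _2 or _b are one class to them, and where a whole thing is asked for, a point or a joint stands for the part that bears it (a point fixed in the world has none). Each returns a list of dicts, best first, with "confidence" (0 to 1); they miss things now and then, are a little off and sometimes report something else, mostly with a low value. They report only what shows in the picture. A call takes as long as a camera call.
- optics.cut_out(camera, name): "region" (420x560 bool, what is visible of it) and "point" ([column, row] in pixels, amid what is visible of it).
The state is a dict: "t": time; "q": joint angles; "dq": joint speeds; "joint_torque": joint torques, N m; "tool_pos": TCP position; "orientation": TCP orientation; "force": force on the tool from outside, world axes, zero at the start; "wrist_torque": the same for the moment, N m; "opening": finger opening in m.
Only numpy, scipy, OpenCV 4.12 (cv2) and the standard library are available. Lean on these libraries where they do the work, as an engineer would, in place of code of your own. Each camera call takes 0.05 s, during which the arm holds its last target.

## Working session

There is one attempt and no reset: what is moved stays moved. The work goes in short steps, Python scripts to look and compute and a tool call to move; the robot and the scene stay as the last step left them, time stands still between calls to the robot, and variables do not carry over. Pictures are saved under pics/ and viewed, and the job is handed in when it is done.

Besides the shell and the picture viewer there is one more tool, called after "Emit:" as name(argument=value, ...) on one line, values as JSON. send_rows: Moves the arm, as the interface text tells. Its arguments: {"type":"object","properties":{"targets":{"type":"array","items":{"type":"array"}},"newtons":{"type":"number"}},"required":["targets"]}

```bash
ls; mkdir -p pics; python3 - <<'E'
from plant import robot, optics, ticket
import cv2, numpy as np
print(robot.read_state())
for n in ["scene","top","wrist"]:
    c=optics.read_camera(n); cv2.imwrite(f"pics/{n}0.png",c["color"][:,:,::-1])
    print(n,c["K"],c["position"],c["orientation"],[k for k in c])
    for o in ["crank_knob","shoe_handle","pump","rotor","shoe_arm"]:
        r=optics.cut_out(n,o); print(o,[(round(d["confidence"],2),d["point"],int(d["region"].sum())) for d in r][:3])
E
```

```text
pics
{'t': 0.0, 'q': array([ 1.15561855e+00,  1.31158426e-01,  1.48928619e+00,  1.49381220e-05,
        1.52298564e+00, -8.54212605e-02]), 'dq': array([-0.0014776 , -0.00078872, -0.0006812 , -0.0005939 , -0.00141723,
        0.00104873]), 'joint_torque': array([ 1.77310616e-03, -5.59856915e+01, -4.91749942e+01,  7.67496089e-02,
        3.56750528e-02, -1.56266683e-04]), 'tool_pos': array([0.19404259, 0.56715453, 0.21758529]), 'orientation': array([-5.15560495e-01, -3.09852280e+00,  2.79032533e-03]), 'force': array([-0.00330597,  0.37382125,  0.07582153]), 'wrist_torque': array([-0.01500289,  0.02201281,  0.02574871]), 'opening': 0.09299093461190411}
scene [[502.37117262   0.         284.1219261 ]
 [  0.         502.37117262 211.82674521]
 [  0.           0.           1.        ]] [1.23694226 1.01371399 1.38557437] [0.28764737 0.94655086 2.36765971] ['color', 'K', 'position', 'orientation']
crank_knob [(0.55, [300.2, 214.2], 42)]
shoe_handle [(0.56, [299.0, 193.4], 44), (0.18, [394.7, 333.0], 5317)]
pump [(0.69, [279.1, 235.5], 5985)]
rotor [(0.95, [289.8, 224.4], 593)]
shoe_arm [(0.93, [275.0, 214.8], 640)]
top [[504.59612658   0.         271.40021467]
 [  0.         504.59612658 204.68620093]
 [  0.           0.           1.        ]] [0.37920584 0.03143699 1.6358349 ] [ 0.08209543 -0.07203387 -1.57445008] ['color', 'K', 'position', 'orientation']
crank_knob [(0.58, [273.0, 190.5], 7647)]
shoe_handle [(0.43, [284.3, 217.9], 45)]
pump [(0.86, [270.4, 191.2], 7717), (0.47, [153.4, 268.3], 559)]
rotor [(0.82, [254.8, 189.3], 717)]
shoe_arm [(0.63, [280.3, 178.0], 802)]
wrist [[325.1922621    0.         281.07222533]
 [  0.         325.1922621  208.73794862]
 [  0.           0.           1.        ]] [0.1322036  0.58873029 0.38507498] [-0.2108233  -0.14976936  1.23366488] ['color', 'K', 'position', 'orientation']
crank_knob []
shoe_handle []
pump []
rotor []
shoe_arm []
```

View pics/scene0.png

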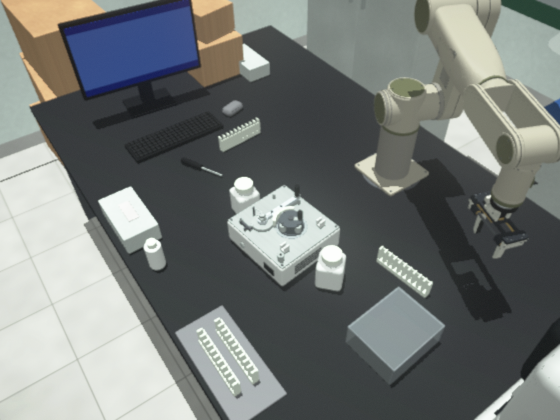

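View pics/top0.png

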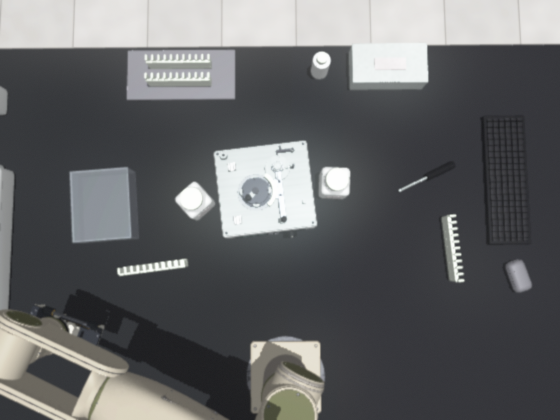

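View pics/wrist0.png

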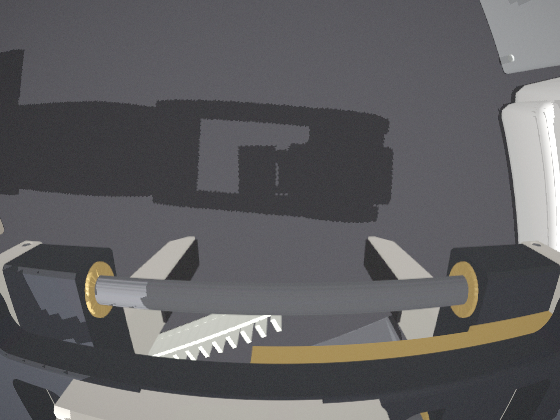

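```bash
python3 - <<'E'
import cv2
a=cv2.imread("pics/top0.png")[130:260,210:340]; b=cv2.imread("pics/scene0.png")[160:290,220:350]
cv2.imwrite("pics/crop0.png",cv2.resize(cv2.hconcat([a,b]),(800,400),interpolation=cv2.INTER_CUBIC))
E
```

```text
(no output)
```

View pics/crop0.png

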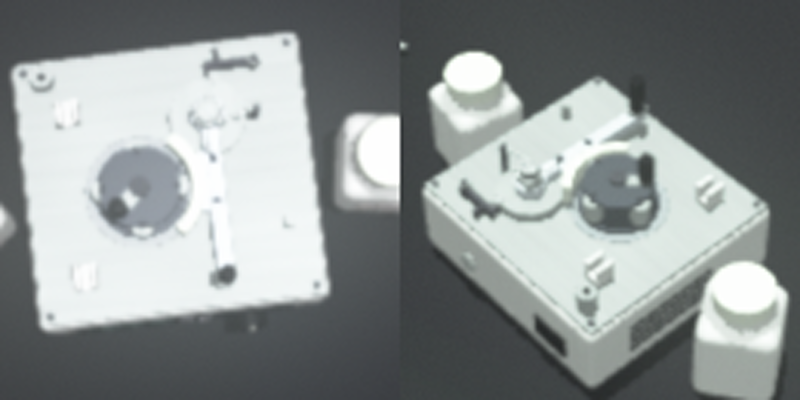

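The scene view shows the knob at about (300,214) and the handle at (299,193). In the top view the knob is near (247,197), the handle near (282,219) and the rotor centre near (255,190). The network's top-view `crank_knob` mask is wrong because it covers the whole pump, so I'll triangulate using my own top-view readings and the known heights.

```bash
cat > h.py <<'E'
import numpy as np
from scipy.spatial.transform import Rotation as R
def ray(c,p,fish=False):
    K=c["K"]; x=(p[0]-K[0,2])/K[0,0]; y=(p[1]-K[1,2])/K[1,1]
    if fish:
        r=np.hypot(x,y); s=np.sin(r)/r if r>1e-9 else 1; d=np.array([x*s,-y*s,-np.cos(r)])
    else: d=np.array([x,-y,-1.])
    return np.array(c["position"]),R.from_rotvec(c["orientation"]).apply(d)
def atz(c,p,z,fish=False):
    o,d=ray(c,p,fish); return o+d*(z-o[2])/d[2]
def proj(c,X,fish=False):
    v=R.from_rotvec(c["orientation"]).inv().apply(np.array(X)-c["position"]); K=c["K"]
    a=np.array([v[0],-v[1]])
    if fish:
        th=np.arctan2(np.hypot(*a),-v[2]); a=a/np.hypot(*a)*th
    else: a=a/-v[2]
    return [K[0,0]*a[0]+K[0,2],K[1,1]*a[1]+K[1,2]]
E
python3 - <<'E'
from plant import robot, optics, ticket
from h import *
s=robot.read_state(); print(R.from_rotvec(s["orientation"]).as_matrix().round(3))
c=optics.read_camera("top"); d=optics.read_camera("scene")
f=lambda a:(210+a[0]/3.077-.3,130+a[1]/3.077-.3)
print("knob top",atz(c,f((115,207)),.170), "scene", atz(d,(300.2,214.2),.170))
print("handle",atz(c,f((222,275)),.163), atz(c,(284.3,217.9),.163),"scene",atz(d,(299,193.4),.163))
print("rotor",atz(c,f((140,187)),.150), "scene",)
print("pivot",atz(c,f((208,113)),.138))
for o in ["rotor","shoe_arm"]:
  for cc,n in((c,"top"),(d,"scene")):
    r=optics.cut_out(n,o)
    if r:
      print(o,n,r[0]["point"],atz(cc,r[0]["point"],.14))
for q in [(15,67),(295,35),(327,295),(42,330)]: print("corner",atz(c,f(q),.11))
E
```

```text
[[-0.946  0.324  0.   ]
 [ 0.324  0.946  0.   ]
 [-0.     0.    -1.   ]]
knob top [0.54648096 0.1115204  0.17      ] scene [0.5460111  0.10887823 0.17      ]
handle [0.48168572 0.01017579 0.163     ] [0.48508575 0.00298213 0.163     ] scene [0.48650036 0.02188927 0.163     ]
rotor [0.56804377 0.08849305 0.15      ] scene
pivot [0.64201824 0.02241717 0.138     ]
rotor top [256.0, 191.4] [0.56651266 0.08648778 0.14      ]
rotor scene [289.3, 220.4] [0.57559042 0.08799376 0.14      ]
shoe_arm top [278.2, 180.1] [0.60021542 0.01997341 0.14      ]
shoe_arm scene [273.2, 216.3] [0.60876196 0.04080173 0.14      ]
corner [0.69456728 0.21469329 0.11      ]
corner [ 0.72534    -0.06515851  0.11      ]
corner [ 0.46514199 -0.09364962  0.11      ]
corner [0.43217304 0.18650303 0.11      ]
```

Emit:
send_rows(targets=[[1,[0,0,-20],-0.11],[1,[0,0,-20],-0.11],[1,[0,0,-20],-0.11],[1,[-28,-38,-5],0],[1,[-28,-38,-5],0],[1,[-28,-38,-5],0],[1,[-28,-38,-5],0],[1,[-28,-38,0],0],[1,[-28,-38,0],0],[1,[-28,-38,0],0],[1,[-28,-38,0],0],[1,[-28,-38,0],0]], newtons=15)

```text
t: 2.4
tool_pos: [0.4472, 0.224, 0.299]
orientation: [-0.001, 3.141, 0.001]
force: [0.5, 1.1, 0.1]
opening: 0.093
```

Emit:
send_rows(targets=[[0,[-28,-38,0],0],[0,[-28,-38,0],0],[0,[-28,-38,0],0],[0,[0,0,0],0],[0,[0,0,0],0]])

```text
t: 2.9
tool_pos: [0.5306, 0.1108, 0.2983]
orientation: [-0.004, -3.141, -0.0]
force: [-0.2, 0.4, 0.4]
opening: 0.0578
```

```bash
python3 - <<'E'
from plant import robot, optics, ticket
from h import *
import cv2
s=robot.read_state(); print(s["t"],s["tool_pos"],R.from_rotvec(s["orientation"]).as_matrix().round(3),s["force"],s["opening"])
for n in ["wrist","top"]:
    c=optics.read_camera(n); cv2.imwrite(f"pics/{n}1.png",c["color"][:,:,::-1])
    for o in ["crank_knob","shoe_handle","rotor"]:
        r=optics.cut_out(n,o); print(n,o,[(round(d["confidence"],2),d["point"],int(d["region"].sum()),atz(c,d["point"],{"crank_knob":.17,"shoe_handle":.163,"rotor":.145}[o],n=="wrist")) for d in r][:3])
E
```

```text
2.9 [0.53061565 0.11081955 0.29831901] [[-1.     0.002 -0.001]
 [ 0.002  1.     0.   ]
 [ 0.001  0.    -1.   ]] [-0.19932864  0.42559992  0.39664848] 0.05778322067771776
wrist crank_knob [(0.96, [278.6, 218.4], 398, array([0.54705441, 0.1078721 , 0.17      ]))]
wrist shoe_handle [(0.78, [173.0, 150.6], 633, array([0.48163112, 0.00668469, 0.163     ])), (0.2, [279.3, 221.5], 407, array([0.55210907, 0.10846445, 0.163     ]))]
wrist rotor [(0.58, [260.2, 228.2], 5636, array([0.56444356, 0.08860859, 0.145     ]))]
top crank_knob [(0.46, [451.7, 249.3], 593, array([ 0.39121993, -0.47944335,  0.17      ]))]
top shoe_handle [(0.54, [281.2, 219.8], 51, array([0.47956485, 0.01208522, 0.163     ]))]
top rotor [(0.63, [283.5, 203.4], 4990, array([0.52953966, 0.00469802, 0.145     ])), (0.2, [283.2, 217.2], 43, array([0.48847405, 0.00587613, 0.145     ]))]
```

View pics/wrist1.png

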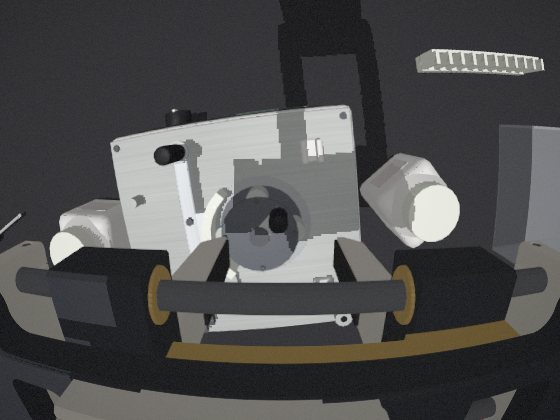

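```bash
cat > ov.py <<'E'
from plant import robot, optics, ticket
from h import *
import cv2,sys
def overlay(n,ax,kn,hd,name,box,sc=None):
    c=optics.read_camera(n); im=c["color"][:,:,::-1].copy(); x0,y0,x1,y1=box; sc=sc or 800/(x1-x0)
    im=cv2.resize(im[y0:y1,x0:x1],None,fx=sc,fy=sc,interpolation=cv2.INTER_CUBIC)
    def circ(p,r,z,col):
        pts=[proj(c,[p[0]+r*np.cos(t),p[1]+r*np.sin(t),z],n=="wrist") for t in np.linspace(0,6.283,60)]
        pts=((np.array(pts)-[x0-.5,y0-.5])*sc).astype(np.int32); cv2.polylines(im,[pts],True,col,1)
    circ(ax,.040,.150,(0,0,255));circ(ax,.002,.150,(0,0,255))
    circ(kn,.009,.153,(0,255,0));circ(kn,.009,.187,(0,255,0))
    circ(hd,.009,.138,(255,128,0));circ(hd,.009,.188,(255,128,0))
    cv2.imwrite("pics/"+name,im)
E
python3 - <<'E'
from ov import *
overlay("wrist",(.567,.0875),(.547,.109),(.4825,.008),"ov1.png",(140,120,320,250))
E
```

```text
(no output)
```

View pics/ov1.png

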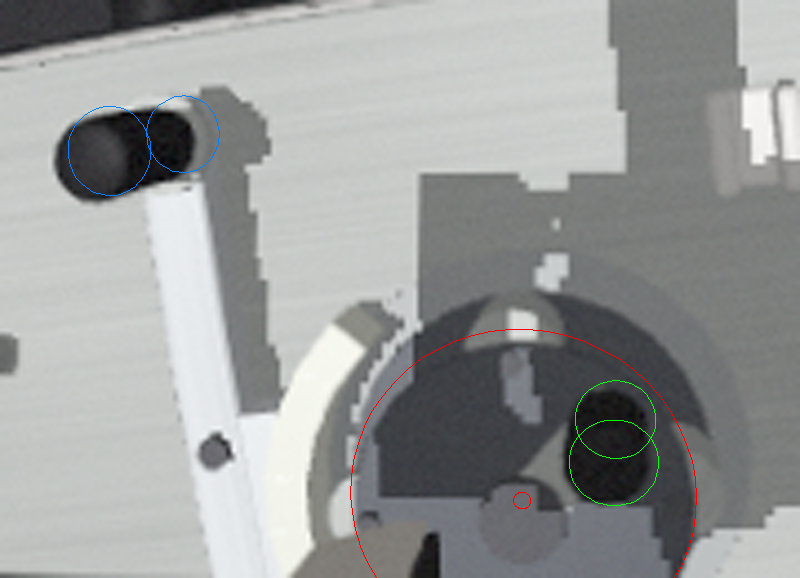

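```bash
python3 - <<'E'
from ov import *
overlay("wrist",(.5705,.0875),(.547,.1075),(.484,.006),"ov2.png",(200,170,320,280))
overlay("top",(.5705,.0875),(.547,.1075),(.484,.006),"ov2t.png",(210,140,330,240))
overlay("scene",(.5705,.0875),(.547,.1075),(.484,.006),"ov2s.png",(240,160,360,250))
E
```

```text
(no output)
```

View pics/ov2.png

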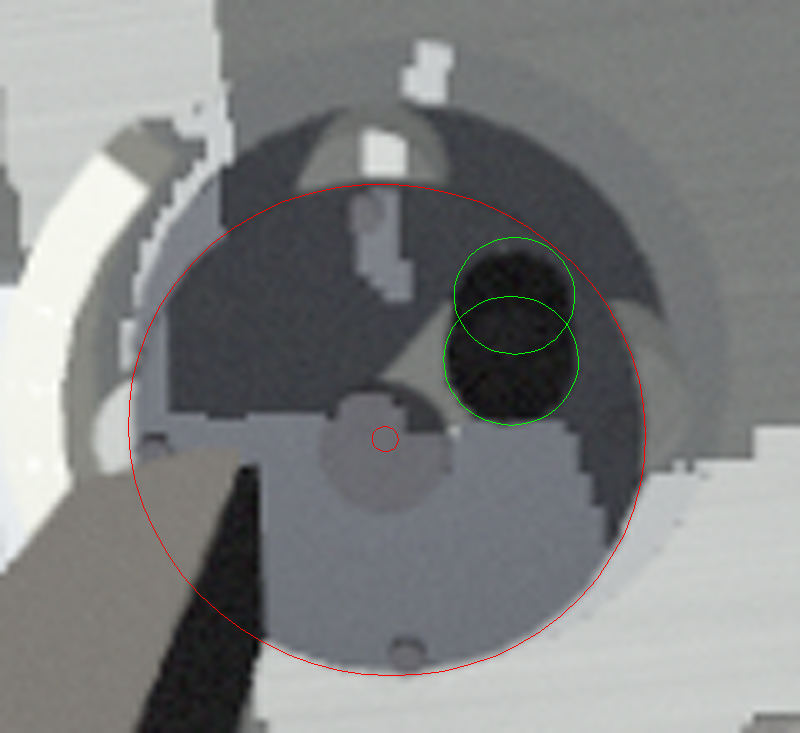

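View pics/ov2s.png

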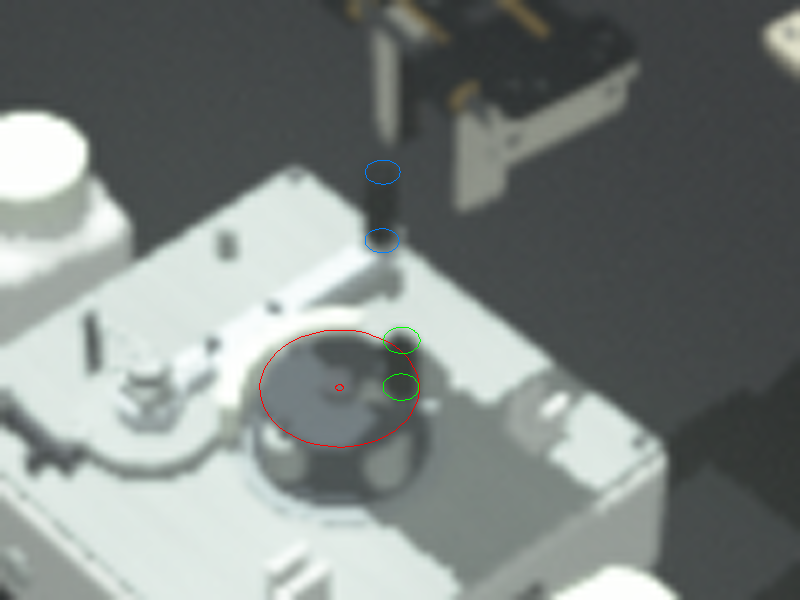

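View pics/ov2t.png

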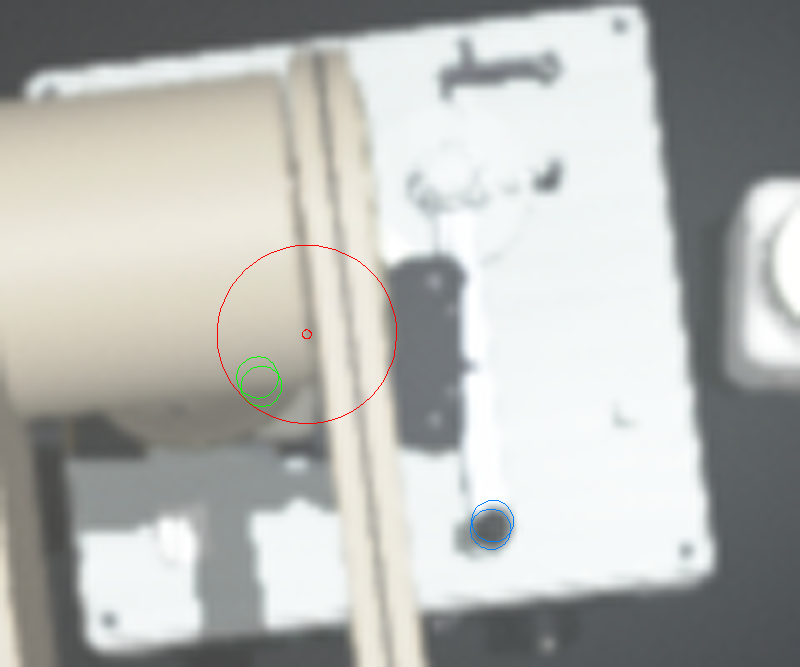

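Emit:
send_rows(targets=[[0,[-16.5,-4,0],0],[0,[0,0,35],0],[0,[0,0,35],0],[0,[0,0,20],0],[0,[0,0,10],0],[0,[0,0,0],0]])

```text
t: 4.1
tool_pos: [0.546, 0.1077, 0.1972]
orientation: [0.0, -3.139, 0.0]
force: [-0.0, -0.3, -0.0]
opening: 0.0466
```

```bash
python3 - <<'E'
from ov import *
overlay("wrist",(.570,.087),(.547,.1068),(.484,.006),"ov3.png",(200,170,360,290))
E
```

```text
(no output)
```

View pics/ov3.png

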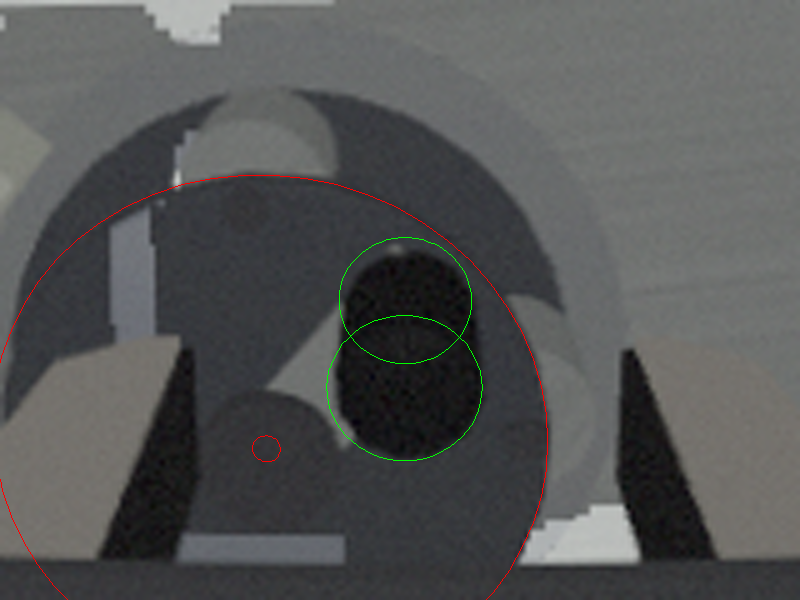

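Emit:
send_rows(targets=[[0,[-1,0,15],0],[0,[0,0,15],0],[0,[0,0,9],0],[-0.6,[0,0,0],0],[-1,[0,0,0],0],[-1,[0,0,0],0],[-1,[0,0,0],0],[-1,[0,0,0],0]], newtons=15)

```text
t: 4.95
tool_pos: [0.5484, 0.1079, 0.1604]
orientation: [-0.0, 3.14, 0.0]
force: [0.0, -0.5, 1.0]
opening: 0.0176
```

```bash
python3 - <<'E'
from plant import robot
s=robot.read_state(); print(s["tool_pos"],s["force"],s["opening"],s["wrist_torque"])
import numpy as np
a=np.radians(138.6); p=[30*np.cos(a),30*np.sin(a)]
# clockwise from above: azimuth decreases; tool x=-X, tool y=+Y
N=48
for i in range(N+1):
    b=a-2*np.pi*(i+1)/N; q=[30*np.cos(b),30*np.sin(b)]
    print([round(-(q[0]-p[0]),1),round(q[1]-p[1],1)],end=" "); p=[p[0]+round(q[0]-p[0],1),p[1]+round(q[1]-p[1],1)]
    if i%12==11: print()
E
```

```text
[0.54835732 0.10786339 0.16039029] [ 0.00655166 -0.51387424  0.96292032] 0.017646838469720746 [0.06246147 0.02737864 0.00349136]
[np.float64(-2.8), np.float64(2.8)] [np.float64(-3.1), np.float64(2.3)] [np.float64(-3.4), np.float64(2.0)] [np.float64(-3.6), np.float64(1.5)] [np.float64(-3.8), np.float64(1.0)] [np.float64(-3.9), np.float64(0.5)] [np.float64(-3.9), np.float64(-0.0)] [np.float64(-3.9), np.float64(-0.5)] [np.float64(-3.8), np.float64(-1.1)] [np.float64(-3.6), np.float64(-1.5)] [np.float64(-3.4), np.float64(-1.9)] [np.float64(-3.1), np.float64(-2.4)] 
[np.float64(-2.8), np.float64(-2.8)] [np.float64(-2.4), np.float64(-3.1)] [np.float64(-1.9), np.float64(-3.4)] [np.float64(-1.5), np.float64(-3.7)] [np.float64(-1.0), np.float64(-3.8)] [np.float64(-0.5), np.float64(-3.9)] [np.float64(-0.0), np.float64(-3.9)] [np.float64(0.5), np.float64(-3.9)] [np.float64(1.0), np.float64(-3.8)] [np.float64(1.5), np.float64(-3.6)] [np.float64(2.0), np.float64(-3.4)] [np.float64(2.4), np.float64(-3.1)] 
[np.float64(2.8), np.float64(-2.7)] [np.float64(3.1), np.float64(-2.4)] [np.float64(3.4), np.float64(-2.0)] [np.float64(3.6), np.float64(-1.5)] [np.float64(3.8), np.float64(-1.0)] [np.float64(3.9), np.float64(-0.5)] [np.float64(3.9), np.float64(0.0)] [np.float64(3.9), np.float64(0.6)] [np.float64(3.8), np.float64(1.0)] [np.float64(3.6), np.float64(1.5)] [np.float64(3.4), np.float64(2.0)] [np.float64(3.1), np.float64(2.4)] 
[np.float64(2.8), np.float64(2.7)] [np.float64(2.4), np.float64(3.2)] [np.float64(1.9), np.float64(3.4)] [np.float64(1.5), np.float64(3.6)] [np.float64(1.0), np.float64(3.8)] [np.float64(0.5), np.float64(3.9)] [np.float64(0.0), np.float64(3.9)] [np.float64(-0.5), np.float64(3.9)] [np.float64(-1.0), np.float64(3.8)] [np.float64(-1.5), np.float64(3.6)] [np.float64(-2.0), np.float64(3.4)] [np.float64(-2.4), np.float64(3.1)] 
[np.float64(-2.8), np.float64(2.8)]
```

Emit:
send_rows(targets=[[-1,[-2.8,2.8,0],0],[-1,[-3.1,2.3,0],0],[-1,[-3.4,2.0,0],0],[-1,[-3.6,1.5,0],0],[-1,[-3.8,1.0,0],0],[-1,[-3.9,0.5,0],0],[-1,[-3.9,0,0],0],[-1,[-3.9,-0.5,0],0],[-1,[-3.8,-1.1,0],0],[-1,[-3.6,-1.5,0],0],[-1,[-3.4,-1.9,0],0],[-1,[-3.1,-2.4,0],0]])

```text
t: 6.15
tool_pos: [0.5908, 0.1109, 0.1603]
orientation: [-0.001, 3.141, 0.001]
force: [-3.3, 0.1, 6.2]
opening: 0.0173
```

```bash
python3 - <<'E'
from ov import *
s=robot.read_state(); print(s["tool_pos"],s["force"],s["opening"])
overlay("wrist",(.570,.087),(.5898,.1095),(.484,.006),"ov4.png",(180,150,380,300))
E
```

```text
[0.59076537 0.11093008 0.1603099 ] [-3.29974053  0.14049608  6.23933092] 0.017271808977834462
```

View pics/ov4.png

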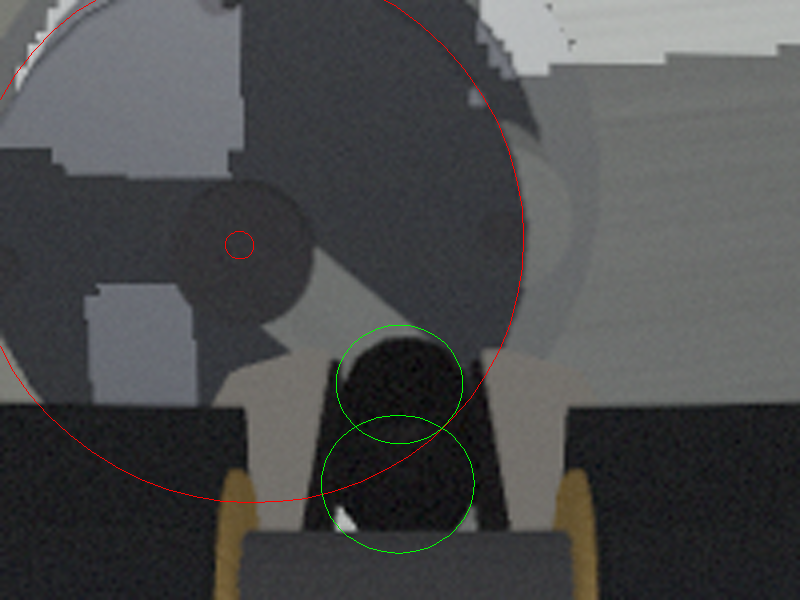

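The knob sits between the pads and the rotor has turned about 90°. Forces are small, so I'm carrying on.

Emit:
send_rows(targets=[[-1,[-2.8,-2.8,0],0],[-1,[-2.4,-3.1,0],0],[-1,[-1.9,-3.4,0],0],[-1,[-1.5,-3.7,0],0],[-1,[-1.0,-3.8,0],0],[-1,[-0.5,-3.9,0],0],[-1,[0,-3.9,0],0],[-1,[0.5,-3.9,0],0],[-1,[1.0,-3.8,0],0],[-1,[1.5,-3.6,0],0],[-1,[2.0,-3.4,0],0],[-1,[2.4,-3.1,0],0]])

```text
t: 7.4
tool_pos: [0.5937, 0.0685, 0.1603]
orientation: [-0.001, 3.14, 0.001]
force: [0.2, 3.2, 5.6]
opening: 0.0173
```

Emit:
send_rows(targets=[[-1,[2.8,-2.7,0],0],[-1,[3.1,-2.4,0],0],[-1,[3.4,-2.0,0],0],[-1,[3.6,-1.5,0],0],[-1,[3.8,-1.0,0],0],[-1,[3.9,-0.5,0],0],[-1,[3.9,0,0],0],[-1,[3.9,0.6,0],0],[-1,[3.8,1.0,0],0],[-1,[3.6,1.5,0],0],[-1,[3.4,2.0,0],0],[-1,[3.1,2.4,0],0]])

```text
t: 8.6
tool_pos: [0.5513, 0.0655, 0.1603]
orientation: [-0.0, 3.139, -0.0]
force: [4.8, 1.5, 4.7]
opening: 0.0179
```

Emit:
send_rows(targets=[[-1,[2.8,2.7,0],0],[-1,[2.4,3.2,0],0],[-1,[1.9,3.4,0],0],[-1,[1.5,3.6,0],0],[-1,[1.0,3.8,0],0],[-1,[0.5,3.9,0],0],[-1,[0,3.9,0],0],[-1,[-0.5,3.9,0],0],[-1,[-1.0,3.8,0],0],[-1,[-1.5,3.6,0],0],[-1,[-2.0,3.4,0],0],[-1,[-2.4,3.1,0],0]])

```text
t: 9.8
tool_pos: [0.5477, 0.1071, 0.1602]
orientation: [-0.0, -3.141, 0.002]
force: [-1.1, -1.9, 9.0]
opening: 0.0178
```

Emit:
send_rows(targets=[[-1,[0,0,0],0],[-1,[0,0,0],0]])

```text
t: 10.0
tool_pos: [0.5481, 0.1076, 0.1603]
orientation: [-0.0, 3.141, -0.001]
force: [0.1, 1.4, 8.6]
opening: 0.0176
```

```bash
python3 - <<'E'
from ov import *
s=robot.read_state(); print(s["tool_pos"],s["force"],s["opening"])
overlay("wrist",(.570,.087),(.5475,.1073),(.484,.006),"ov5.png",(140,120,340,270))
E
```

```text
[0.54806912 0.10756488 0.16027091] [0.1455747  1.39166037 8.55965234] 0.017567075199972082
```

View pics/ov5.png

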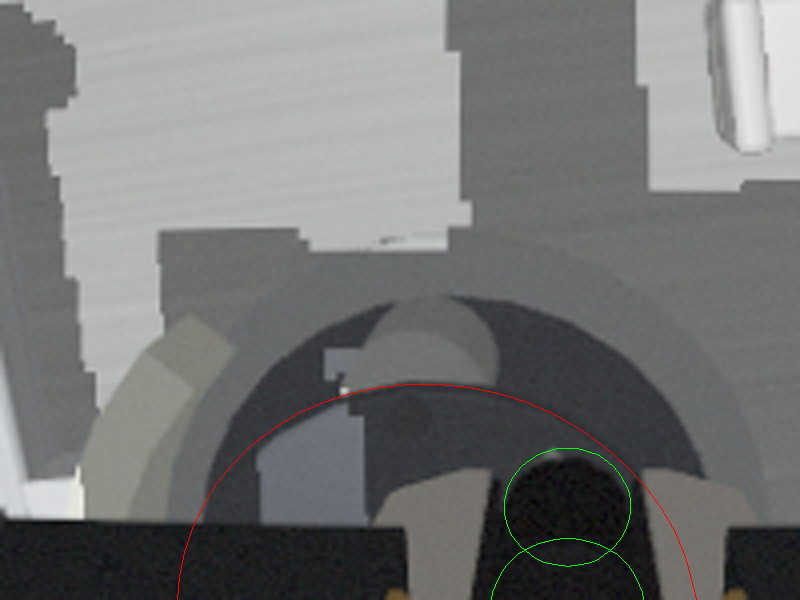

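Emit:
send_rows(targets=[[-1,[-0.7,0.7,0],0],[-1,[0,0,0],0],[0,[0,0,0],0],[0,[0,0,0],0],[0,[0,0,0],0],[0,[0,0,-20],0],[0,[0,0,-30],0],[0,[0,0,-20],0],[0,[21,-33,0],0],[0,[21,-33,0],0],[0,[21,-35,0],0],[0,[0,0,0],0]])

```text
t: 11.25
tool_pos: [0.4835, 0.0043, 0.2291]
orientation: [-0.005, -3.14, 0.002]
force: [0.7, 0.4, -0.2]
opening: 0.0464
```

```bash
python3 - <<'E'
from ov import *
s=robot.read_state(); print(s["t"],s["tool_pos"],s["force"],s["opening"])
overlay("wrist",(.570,.087),(.548,.108),(.484,.006),"ov6.png",(180,150,400,300))
overlay("top",(.570,.087),(.548,.108),(.484,.006),"ov6t.png",(210,140,330,240))
r=optics.cut_out("wrist","shoe_handle"); print([(x["confidence"],x["point"],x["region"].sum()) for x in r])
E
```

```text
11.25 [0.48351364 0.0043321  0.2290607 ] [ 0.72725118  0.44515262 -0.17415276] 0.046387067860483355
[(0.72, [283.3, 220.2], np.int64(1059)), (0.38, [309.1, 210.9], np.int64(32192))]
```

View pics/ov6.png

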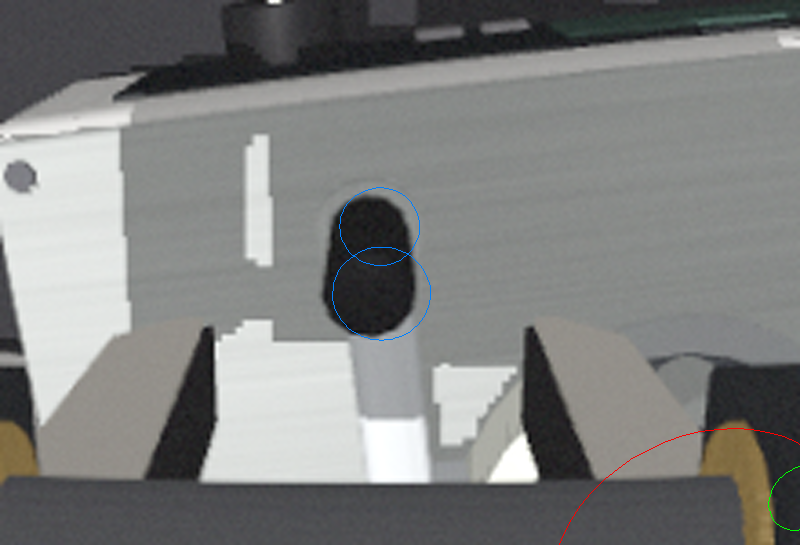

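View pics/ov6t.png

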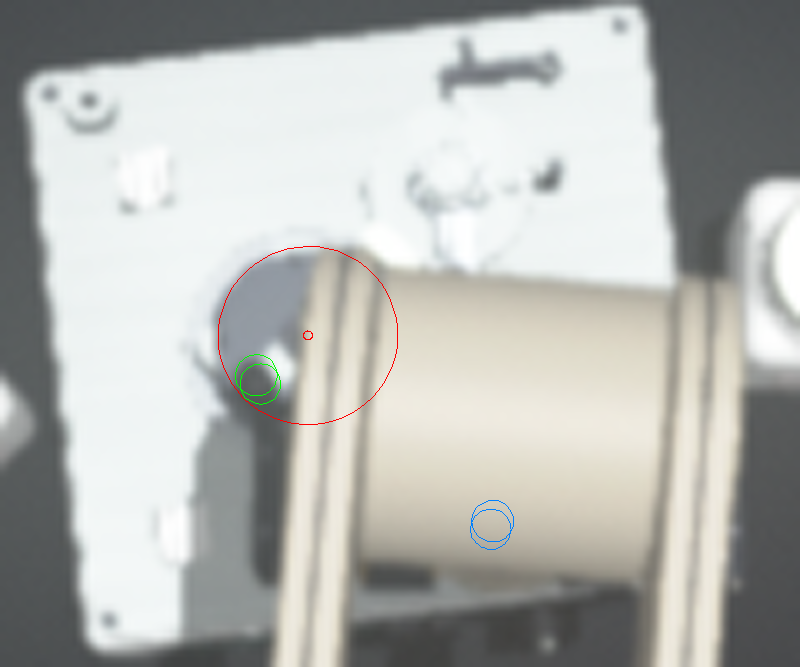

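Emit:
send_rows(targets=[[0,[0,0,30],0],[0,[0,0,30],0],[0,[0,0,15],0],[-0.6,[0,0,0],0],[-1,[0,0,0],0],[-1,[0,0,0],0],[-1,[0,0,0],0],[-1,[0,0,0],0]], newtons=25)

```text
t: 12.2
tool_pos: [0.4868, 0.0049, 0.1565]
orientation: [0.001, 3.139, -0.008]
force: [-0.2, -11.4, 1.0]
opening: 0.0173
```

Emit:
send_rows(targets=[[-1,[-0.9,-7.0,0],0],[-1,[-1.2,-6.9,0],0],[-1,[-1.5,-6.9,0],0],[-1,[-1.8,-6.8,0],0],[-1,[-2.1,-6.7,0],0],[-1,[-2.4,-6.6,0],0],[-1,[-2.7,-6.5,0],0],[-1,[-3.0,-6.4,0],0],[-1,[0,0,0],0]])

```text
t: 13.1
tool_pos: [0.5012, -0.046, 0.1562]
orientation: [0.0, -3.141, -0.003]
force: [-7.8, 6.1, 10.5]
opening: 0.0174
```

Emit:
send_rows(targets=[[-1,[-3.3,-6.2,0],0],[-1,[-3.0,-5.0,0],0],[-1,[-0.5,-2,0],0],[-1,[0,0,0],0]])

```text
t: 13.5
tool_pos: [0.5078, -0.0587, 0.1562]
orientation: [0.001, -3.141, -0.004]
force: [-9.0, 6.9, 11.2]
opening: 0.0173
```

```bash
python3 - <<'E'
from ov import *
s=robot.read_state(); p=s["tool_pos"];print(p,s["force"],s["opening"])
v=np.array([.642,.022])-p[:2]; print(np.hypot(*v),np.arctan2(v[1],v[0])-np.arctan2(.0175,.1585))
overlay("wrist",(.570,.087),(.548,.108),p[:2],"ov7.png",(0,0,560,420))
overlay("scene",(.570,.087),(.548,.108),p[:2],"ov7s.png",(240,160,360,250))
E
```

```text
[ 0.50783426 -0.05865828  0.15618214] [-8.95802536  6.85100375 11.15990477] 0.017348227948719253
0.15654457753283268 0.43132484009182226
```

View pics/ov7.png

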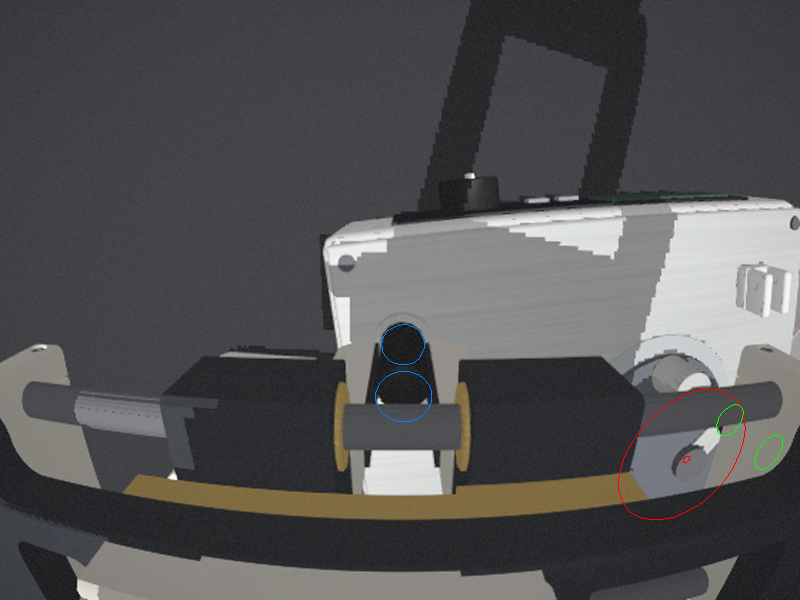

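View pics/ov7s.png

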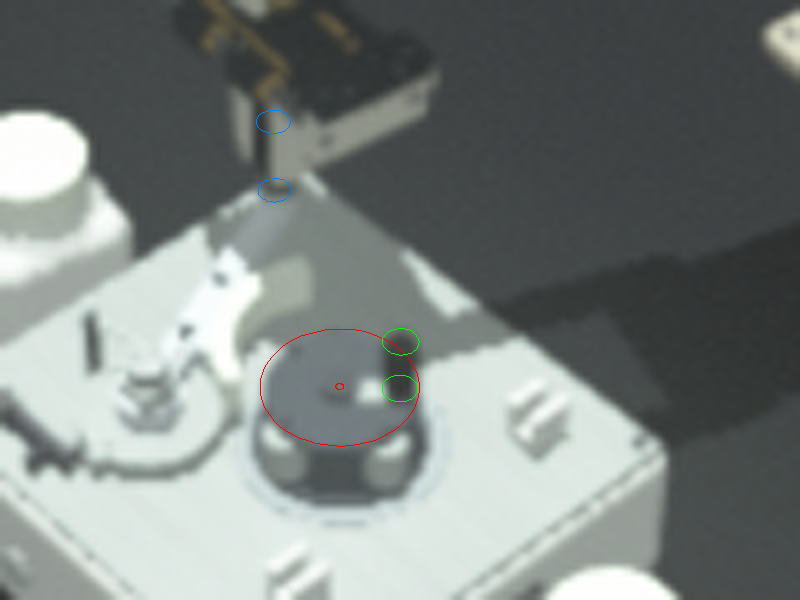

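Emit:
send_rows(targets=[[-1,[-0.8,-2,0],0],[-1,[-0.7,-2,0],0],[-1,[0,0,0],0],[-1,[0,0,0],0]])

```text
t: 14.0
tool_pos: [0.5097, -0.062, 0.1562]
orientation: [-0.001, 3.141, 0.005]
force: [-5.3, 9.7, 8.4]
opening: 0.0179
```

Emit:
send_rows(targets=[[-1,[-0.5,-1.5,0],0],[-1,[-0.5,-1.5,0],0],[-1,[0,0,0],0],[-1,[0,0,0],0]])

```text
t: 14.4
tool_pos: [0.5101, -0.0627, 0.1561]
orientation: [0.003, -3.141, -0.011]
force: [-8.6, 19.0, 11.5]
opening: 0.0175
```

The tool stopped moving while the push rose from 11 to about 21 N, so the arm is against its stop. One last look before I hand in.

```bash
python3 - <<'E'
from plant import robot, optics, ticket
import cv2
cv2.imwrite("pics/end_s.png",optics.read_camera("scene")["color"][:,:,::-1])
s=robot.read_state(); print(s["t"],s["tool_pos"],s["force"],s["opening"])
E
```

```text
14.45 [ 0.51006446 -0.06270896  0.15607838] [-9.12154683 17.78680986 12.51134018] 0.017619128078074992
```

View pics/end_s.png

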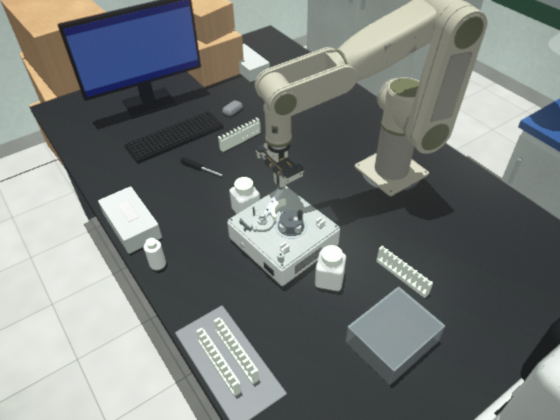

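The gripper holds the handle back at (278,188). The jars, racks, cover, screwdriver and spare roller stand where they were.

```bash
python3 -c "
from plant import ticket
print(ticket.close_job())"
```

```text
the job is handed in; nothing more can be done
None
```

The job is handed in, at about 14.5 s of the 59 s allowed. It reported no verdict.

- **Rotor:** I gripped the crank knob and took it round one full clockwise turn plus about 0.03 rad, with horizontal forces under 5 N throughout. I then let go; the later pictures show the knob back at its starting place.
- **Shoe arm:** I gripped the handle and swung it past the catch to its stop, and handed in while still pressing. I did not see or feel the click itself. The tool position put the arm past where the catch clicks (0.30), at about 0.45 rad with roughly 1–2 mm of uncertainty. In the last 3 mm of push the handle moved under 1 mm while the force rose from about 11 N to 21 N, which is the stop.
- **Everything else:** the last scene picture shows the other things on the bench where they were.

Two readings were off along the way:
- **Top-camera knob detection:** the network's result was wrong, so I used the wrist and scene views for the knob instead.
- **Upward force:** the wrist showed about 9–12 N upward while holding the knob and the handle. I put this down to pad friction and did not look into it further.

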